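# Pack the glass-painter's colour tray

## Task

Pack up the colour tray: add the oblong tin, which lies on its side, and the glass muller to the two jars in the wooden tray, so that all four stand upright, flat on its floor, in one row between the cork end blocks. It is a snug fit with only a couple of millimetres to spare, so close the pieces up by feel and ease the last one in gently, never forcing the glass or the tray; leave the water bottle, brush and palette knife alone.

Things in the scene. Friction and masses are not known exactly. Their poses are not given: they have to be found in the camera images.
- tray: Open wooden tray fixed to the bench, 78 x 244 x 45 mm outside, sides 8 mm, ends 12 mm and floor 6 mm thick: inside 62 mm wide (its x) and 220 mm long (its y, the direction of the row), no dividers. Origin at the centre of its underside on the bench, z up. A fixed cork packing block, 30 mm tall, fills out each end. The four pieces measure 194 mm end to end in a row (50 + 54 + 36 + 54).
- tray_floor (a point): The middle of the tray's floor, 6 mm above the bench. The two cork end blocks leave 196 mm of clear length between their upright faces, but were fitted by hand: the middle of that space is up to 8 mm off this point, either way along the tray's y. Where the blocks are is not reported; it has to be felt or seen.
- square_jar: Square clear-glass jar of dark pigment, loose in the tray, 0.2 to 0.45 kg: body 50 x 50 x 75 mm with sides along its x and y, then a round black cap 42 mm across and 17 mm tall. Origin at the centre of its underside, z up. It stands a little askew, somewhere in the middle of the tray beside the round jar, and slides when pushed.
- round_jar: Round clear-glass jar of dark pigment, loose in the tray, 0.2 to 0.45 kg: body 54 mm across and 70 mm tall (2.5 mm chamfer at its foot), then a metal lid 52 mm across and 16 mm tall. Origin at the centre of its underside, z up. It stands somewhere in the middle of the tray beside the square jar, and slides when pushed.
- tin: Closed oblong metal tin with a paper label, 0.15 to 0.4 kg: 58 mm (its x) x 36 mm (its y) x 95 mm tall (its z), plus a black cap 18 mm across and 12 mm tall in the middle of its top. Origin at the centre of its bottom, z towards the cap. It starts lying on a broad 58 x 95 mm side: its z level, its y up, its origin 18 mm above the bench. It fits the tray only upright, its x across the tray.
- muller: Glass muller (paint grinder) standing on the bench, 0.28 to 0.6 kg, 100 mm tall: round flat foot 54 mm across from 1.5 to 14 mm (1.5 mm chamfer below), tapering to a waist 26 mm across at 48 to 58 mm, then a round head 38 mm across from 68 to 93 mm above the foot. Origin at the centre of its underside, z up.
- water: Bystander: clear glass water bottle, 68 mm across, 200 mm tall, standing on the bench. Origin at the centre of its underside.
- brush: Bystander: thin painter's brush, 205 mm long and 10 mm thick, lying on the bench between the robot and the tray; origin near its middle on its underside, bristles towards its +x.
- knife: Bystander: palette knife with a wooden handle, 200 mm long and up to 18 mm wide, 14 mm high, lying on the bench to the robot's left; origin near its middle on its underside, blade towards its +x.
There are look-alikes about, which are no part of the job. Leave any blue look-alike of the muller alone.

How it is judged:
By the outcome, as a careful person would: the job done as asked, in the order asked, and still so for the second after the job is handed in, with the robot touching nothing.
It also fails if it takes over 72 s, if anything falls off the work surface, if the arm or the gripper's body presses on something with over 40 N, if the wrist force passes 120 N, or if a joint passes its speed limit or range.

## Robot

A 7-joint arm with a two-finger parallel gripper is mounted at the origin on the work surface. World frame = base frame: x ahead of the robot, y to its left, z up, the work surface at z = 0. Lengths are in mm, angles in rad, forces in N, time in s.
With the tool pointing down it reaches from about 350 to 900 mm from the base axis. Payload 8.1 kg.
Tool frame: the origin (TCP) lies at the very end of the fingers, on their centre line; the grasp point (between the pads) lies ctrl.pinch_z behind it (ctrl.pinch_z is the distance from the TCP to the grasp point, in mm); z points along the fingers, y is the line along which they close (so a half turn about z gives the same grasp; the last joint's range is limited). The gripper opens to 85 mm and grips with 20 to 120 N. Pads are 22 mm wide; open, the fingers measure 114 mm over their backs; the gripper's body (76 mm by 85 mm) begins 54 mm behind the grasp point. The pads swing forward as they close: fully open they stand 13 mm farther back than shut.
Start: joints at [-1.359, 0.434, 0.025, 1.573, -0.012, 1.134, -0.075], TCP at [193.544, 594.291, 231.323] pointing down, gripper open.
Joint ranges: [-2.62, 2.62], [-0.44, 2.09], [-1.27, 1.32], [0.08, 2.57], [-1.32, 4.46], [0.12, 2], [-2.74, 2.74]. Speed limits (rad/s): [2.22, 2.22, 3.01, 3.01, 3.14, 3.14, 3.14].

## Interface

Orientations are given as a unit quaternion [w, x, y, z].
In Python, from rig import monitor, vision, order, ctrl gives the robot as it stands.
- The arm moves only by the shell command python3 -m handwheel 'ROWS' [FORCE]. ROWS is JSON, a list that holds one entry, the list of rows, each a list of 7 numbers: the shift along the tool's x, y, z normalised to -1 to 1, where 1 is 500 mm, then the turn, a rotation vector about the tool's x, y, z normalised to -1 to 1, where 1 is 180 degrees, then the finger opening in mm, from 0 to 85.4. A call has 1 to 20 rows; each row is the pose to reach, as a shift and turn from the pose commanded when the call began, along the tool's axes at that moment, turning the shorter way round; what a row does not reach only later rows make up. A row lasts 1/10 s, in which the tool goes at most 50 mm and 8.59 degrees, less where a joint would pass 70% of its speed; a pose out of reach is approached as far as the arm can. A call with a number of a shift or a turn outside -1 to 1 is refused whole. A call with a gripper value outside its range is refused whole. The fingers move at their own pace and stop on an object; FORCE is the grip in N (left out, the last holds). Time passes only in rows, so rows that repeat a pose let the fingers close. It gives the time, the measured TCP pose, the force, the opening and the grip force at its end, in the units of the state.
- monitor.get_obs(): the state, without advancing time (a new reading comes with each control period).
- vision.snapshot(name): name is "side" or "top" or "wrist"; returns the picture (420x560x3 uint8, red, green, blue); there is no depth.
- vision.camera_model(name): a dict with "fx", "fy", "cx", "cy" (pixels), "eye" and "orientation" of the camera in the world. Camera axes: x right, y down, z forward; pixel columns grow to the right and rows downward; lengths in mm; the calibration is good to about 2 mm. A picture is of the moment at which its call begins: read the wrist's pose just before it. camera_model takes no time and is no camera call; for the wrist camera it gives the pose at the moment of the call.
- order.finish_job(): hands the job in; it is judged then, once.
The state is a dict: "time_s": time; "joint_positions": joint angles; "qd": joint speeds; "tau": joint torques, N m; "tool_pos": TCP position; "orientation": TCP orientation; "contact_force": force on the tool from outside, world axes, zero at the start; "ft_torque": the same for the moment, N m; "grip_width": finger opening in mm; "grasp_force": force on a finger pad.
Only numpy, scipy, OpenCV 4.12 (cv2) and the standard library are available. Lean on these libraries where they do the work, as an engineer would, in place of code of your own. Each camera call takes 0.05 s, during which the arm holds its last target. There are 200 camera calls.

## Working session

There is one attempt and no reset: what is moved stays moved. The work goes in short steps, Python scripts to look and compute and a shell command to move; the robot and the scene stay as the last step left them, time stands still between calls to the robot, and variables do not carry over. Pictures are saved under pics/ and viewed, at most 10 in all, crops included, and the job is handed in when it is done.

```bash
ls; mkdir -p pics; python3 - <<'E'
from rig import monitor, vision, order, ctrl
import cv2,numpy as np
print(ctrl.pinch_z); o=monitor.get_obs(); print({k:np.round(v,3) for k,v in o.items()})
for n in ("top","side"):
    im=vision.snapshot(n); cv2.imwrite(f"pics/{n}0.png",im[:,:,::-1]); print(n,vision.camera_model(n))
E
```

```text
pics
18.700000000000003
{'time_s': np.float64(0.0), 'joint_positions': array([-1.359,  0.435,  0.025,  1.574, -0.012,  1.134, -0.075]), 'qd': array([-0.001,  0.   ,  0.002, -0.001, -0.   , -0.001,  0.002]), 'tau': array([ 0.0000e+00, -6.7049e+01,  1.0250e+00, -3.1620e+01,  1.6000e-02,
        1.3000e-02,  0.0000e+00]), 'tool_pos': array([193.414, 593.784, 230.519]), 'orientation': array([-0.   ,  0.157,  0.988, -0.001]), 'contact_force': array([ 0.035, -0.808, -0.579]), 'ft_torque': array([-0.   ,  0.03 ,  0.004]), 'grasp_force': np.float64(0.0), 'grip_width': np.float64(85.448)}
top {'fx': 502.861554823568, 'fy': 502.861554823568, 'cx': 273.5069135650747, 'cy': 208.46739076367987, 'eye': array([ 333.70982266,   27.3639742 , 1136.01575593]), 'orientation': array([-0.0568531 ,  0.70652227, -0.70313349,  0.05654467])}
side {'fx': 529.0699730953409, 'fy': 529.0699730953409, 'cx': 291.3251879492547, 'cy': 211.5113744038927, 'eye': array([446.92264538, 759.65729628, 980.61585593]), 'orientation': array([ 0.02029867, -0.03051581,  0.94353534, -0.32923823])}
```

View pics/top0.png

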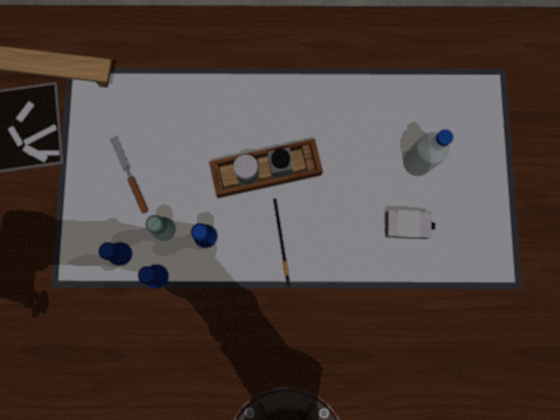

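View pics/side0.png

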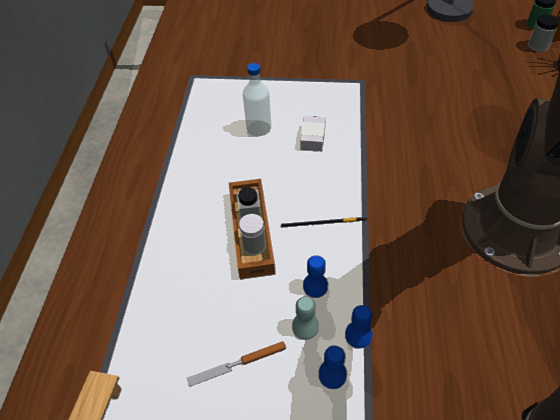

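The candidates for the muller in the top view are the pale green-grey clear one at (160,228) and the blue ones at (204,236), (115,252) and (153,276). The clear one fits the description. The tin is at (408,223) with its cap to the right, and the tray is at (266,167) with the round jar at (245,167) and the square jar at (280,160).

```bash
cat > h.py <<'E'
from rig import monitor, vision, order, ctrl
import cv2,numpy as np
from scipy.spatial.transform import Rotation as Ro
def rot(q): return Ro.from_quat([q[1],q[2],q[3],q[0]])
def cast(c,px,z):
    d=rot(c['orientation']).apply([(px[0]-c['cx'])/c['fx'],(px[1]-c['cy'])/c['fy'],1]); e=np.array(c['eye'])
    return np.round(e+d*(z-e[2])/d[2],1)
def proj(c,p):
    v=rot(c['orientation']).inv().apply(np.array(p)-c['eye']); return np.round([v[0]/v[2]*c['fx']+c['cx'],v[1]/v[2]*c['fy']+c['cy']],1)
def down(yaw,tilt=0):  # tool y (finger line) at world angle yaw; tilt about tool y
    y=np.array([np.cos(yaw),np.sin(yaw),0]); z=np.array([0,0,-1.]); x=np.cross(y,z)
    return Ro.from_matrix(np.c_[x,y,z])*Ro.from_rotvec([0,tilt,0])
def state():
    o=monitor.get_obs(); print('t',round(float(o['time_s']),2),'p',np.round(o['tool_pos'],1),'q',np.round(o['orientation'],4),'F',np.round(o['contact_force'],1),'w',round(float(o['grip_width']),1),'g',round(float(o['grasp_force']),1),'j',np.round(o['joint_positions'],2)); return o
def rel(p,R):
    o=state(); R0=rot(o['orientation'])
    print('row',np.round(R0.inv().apply(np.array(p)-o['tool_pos'])/500,4).tolist(),np.round((R0.inv()*R).as_rotvec()/np.pi,4).tolist())
def rect(m,amin=60):
    for c in cv2.findContours(m.astype(np.uint8)*255,cv2.RETR_EXTERNAL,cv2.CHAIN_APPROX_NONE)[0]:
        if cv2.contourArea(c)>amin: yield c,cv2.minAreaRect(c)
E
python3 - <<'E'
from h import *
im=cv2.imread('pics/top0.png'); c=vision.camera_model('top'); s=vision.camera_model('side')
hsv=cv2.cvtColor(im,cv2.COLOR_BGR2HSV)
m=(hsv[...,1]>90)&(hsv[...,0]<25); m[:100]=0;m[250:]=0;m[:,:205]=0;m[:,330:]=0
for k,r in rect(m,500): print('tray',r,[cast(c,p,45)[:2] for p in cv2.boxPoints(r)])
g=hsv[...,2]; m=(g<225)&(hsv[...,1]<40)
sub=np.zeros_like(m); sub[195:250,380:440]=1
print('tin candidates'); 
m=(hsv[...,1]<60)&(np.abs(hsv[...,2].astype(int)-0)>0)&sub
print(hsv[223,375:445,2],hsv[200:245,410,2])
print('foot',cast(c,(165,231),7),cast(s,(306,330),5))
cr=lambda x,y,w,h,f:cv2.resize(im[y:y+h,x:x+w],None,fx=f,fy=f,interpolation=cv2.INTER_CUBIC)
a=cr(205,135,120,65,6);b=np.hstack([cr(130,205,60,40,6),cr(380,205,60,40,6)])
cv2.imwrite('pics/crop1.png',np.vstack([a,b])[:600])
E
```

```text
tray ((265.6263427734375, 167.58120727539062), (36.41044235229492, 108.04171752929688), 77.73522186279297) [array([616.4, 172.8]), array([670.6, -63.2]), array([588.7, -79.8]), array([535.8, 153.7])]
tin candidates
[134 133 138 136 136 135 134 135 128  97  58  35  45  83 118 127 124 123
 124 125 124 123 129 130 132 134 132 132 131 130 132 131 132 131 132 132
 132 131 133 133 131 133 133 133 131 128 127 126 124 125 124 128 125 127
 129 115  73  26  21  52  96 128 135 137 133 133 135 136 132 135] [135 134 135 136 135 137 128 111 105 107 118 129 131 132 130 132 131 132
 131 133 130 132 131 132 130 131 132 132 130 133 132 133 131 131 132 130
 119  90  95 123 135 136 137 136 134]
foot [463.8 273.1   7. ] [469.  286.8   5. ]
```

View pics/crop1.png

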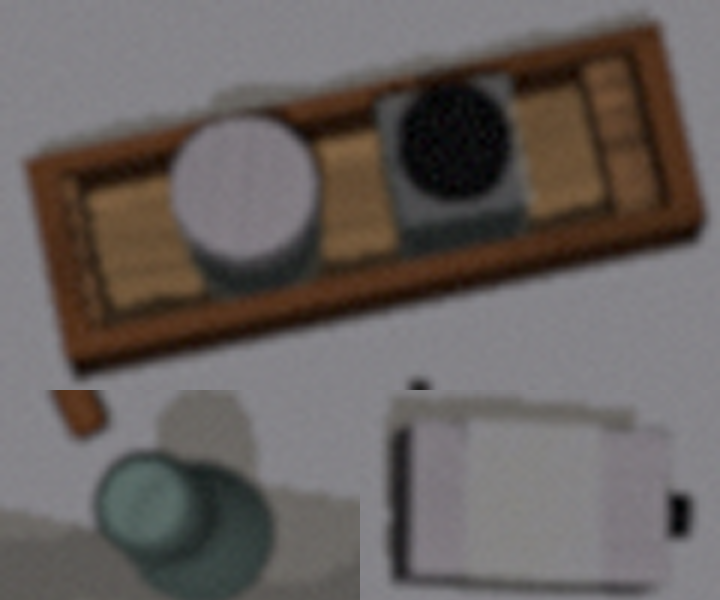

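The crop shows the green-glass muller (foot near top-view pixel 164,226), the tin with its cap to the right, and the tray. A wide cork block sits at the right (−y) end and a thin one at the left.

```bash
python3 - <<'E'
from h import *
c=vision.camera_model('top'); s=vision.camera_model('side')
C=lambda x,y,z:cast(c,(205+x/6,135+y/6),z)
P=[C(*p,45) for p in ((25,160),(655,22),(705,218),(75,360))]
print(P); ctr=np.mean(P,0)[:2]; u=(P[0]+P[3]-P[1]-P[2])[:2]; print(np.linalg.norm(u)/2,np.linalg.norm((P[0]-P[3]))); u/=np.linalg.norm(u); yaw=np.arctan2(u[1],u[0]); print('ctr',ctr,'u',u,'yaw y',yaw)
n=np.array([u[1],-u[0]])
for nm,p in dict(corkL=C(94,245,36),corkR=C(597,143,36),sq=C(455,140,98),rd=C(246,188,92)).items(): d=p[:2]-ctr; print(nm,p,'along',d@u,'across',d@n)
B=lambda x,y,z:cast(c,(380+(x-360)/6,205+(y-390)/6),z)
q=[B(*p,36) for p in ((412,420),(668,428),(668,583),(410,577))]; print('tin',q,np.mean(q,0),'cap',B(680,515,18))
M=lambda x,y,z:cast(c,(130+x/6,205+(y-390)/6),z)
print('mul head',M(147,502,93),'foot',M(205,532,14))
E
```

```text
[array([615.5, 172.4,  45. ]), array([669.8, -62.4,  45. ]), array([594.6, -80.3,  45. ]), array([539.9, 152. ,  45. ])]
239.8246286351758 78.30402288516218
ctr [604.95   45.425] u [-0.22724939  0.9738366 ] yaw y 1.8000485632662582
corkL [585.3 147.   36. ] along 103.38290271144999 across 3.946967437776887
corkR [625.4 -41.   36. ] along -88.81107779134904 across 0.2749300619174105
sq [609.8  13.2  98. ] along -32.48404383792858 across -2.6000040260609083
rd [593.5  87.3  92. ] along 43.38141294831979 across -1.6343609171027516
tin [array([ 509.6, -226.8,   36. ]), array([ 507.1, -321.2,   36. ]), array([ 449.7, -318.6,   36. ]), array([ 451.4, -224.2,   36. ])] [ 479.45 -272.7    36.  ] cap [ 477.1 -329.9   18. ]
mul head [469.2 276.9  93. ] foot [468.3 273.6  14. ]
```

```bash
python3 - <<'E'
from h import *
rel([584.5,132,150],down(0.229))
E
```

```text
t 0.1 p [193.4 593.8 230.6] q [-1.000e-04  1.568e-01  9.876e-01 -7.000e-04] F [ 0.6 -0.   1. ] w 85.6 g 0.0 j [-1.36  0.44  0.02  1.57 -0.01  1.13 -0.08]
row [-1.0297, -0.6359, 0.1622] [-0.0004, 0.0003, 0.3269]
```

```bash
python3 -m handwheel '[[[-0.9,-0.55,0.04,0,0,0.327,0],[-0.9,-0.55,0.04,0,0,0.327,0],[-0.9,-0.55,0.04,0,0,0.327,0],[-0.9,-0.55,0.04,0,0,0.327,0],[-0.9,-0.55,0.04,0,0,0.327,0],[-0.9,-0.55,0.04,0,0,0.327,0],[-0.9,-0.55,0.04,0,0,0.327,0],[-0.9,-0.55,0.04,0,0,0.327,0],[-0.9,-0.55,0.04,0,0,0.327,0],[-0.9,-0.55,0.04,0,0,0.327,0],[-0.9,-0.55,0.04,0,0,0.327,0],[-0.9,-0.55,0.04,0,0,0.327,0],[-0.9,-0.55,0.04,0,0,0.327,0]]]' 30
python3 - <<'E'
from h import *
rel([584.5,132,150],down(0.229))
E
```

```text
time_s: 1.4
tool_pos: [536.1, 193.0, 210.9]
orientation: [-0.0, 0.622, 0.783, -0.0]
contact_force: [0.6, -0.2, -0.4]
grip_width: 0.1
grasp_force: 0.0
t 1.4 p [536.1 193.  210.9] q [-3.000e-04  6.225e-01  7.827e-01 -4.000e-04] F [ 0.6 -0.2 -0.4] w 0.1 g 0.0 j [-0.73  0.37  0.4   1.76 -0.17  1.04 -0.05]
row [-0.1406, 0.0669, 0.1217] [-0.0003, 0.0, -0.0006]
```

```bash
python3 -m handwheel '[[[-0.1406,0.0669,0.1217,0,0,0,0],[-0.1406,0.0669,0.1217,0,0,0,0],[-0.1406,0.0669,0.1217,0,0,0,0],[-0.1406,0.0669,0.1217,0,0,0,0]]]'
python3 - <<'E'
from h import *
cm=vision.camera_model('wrist'); im=vision.snapshot('wrist'); cv2.imwrite('pics/w1.png',im[:,:,::-1]); print(cm); rel([584.5,132,42],down(0.229))
E
```

```text
time_s: 1.8
tool_pos: [583.8, 133.1, 149.4]
orientation: [-0.001, 0.622, 0.783, -0.001]
contact_force: [0.1, 0.9, -0.2]
grip_width: 0.1
grasp_force: 0.0
{'fx': 330.1006381142878, 'fy': 330.1006381142878, 'cx': 281.2438459223427, 'cy': 213.76798164269218, 'eye': array([567.78125488, 197.72740647, 291.69983416]), 'orientation': array([0.13183194, 0.98466525, 0.11340603, 0.01391972])}
t 1.85 p [584.  134.3 150.2] q [-7.000e-04  6.212e-01  7.837e-01 -1.000e-04] F [ 0.8 -0.6  1.3] w -0.2 g 0.0 j [-0.59  0.49  0.39  1.76 -0.22  0.94  0.12]
row [-0.0049, 0.0002, 0.2164] [-0.0003, -0.0003, 0.0004]
```

View pics/w1.png

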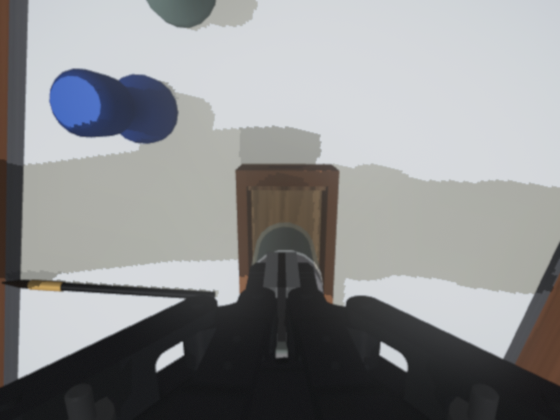

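The wrist view shows the tray lined up with the tool. Its end rim runs from (237,168) to (337,168), and the muller and a blue look-alike are beyond it. The fingers are over the free end.

```bash
python3 - <<'E'
from h import *
c={'fx': 330.1006381142878, 'fy': 330.1006381142878, 'cx': 281.2438459223427, 'cy': 213.76798164269218, 'eye': np.array([567.78125488, 197.72740647, 291.69983416]), 'orientation': np.array([0.13183194, 0.98466525, 0.11340603, 0.01391972])}
u=np.array([np.cos(1.8),np.sin(1.8)]);n=np.array([u[1],-u[0]])
for p in ((237,172),(337,172),(237,270),(336,270),(287,187)): d=cast(c,p,45)[:2]-[604.95,45.4]; print(p,d@u,d@n)
im=cv2.imread('pics/w1.png'); print(im[160:230,270].sum(1)); print(im[160:230,310].sum(1))
E
python3 -m handwheel '[[[-0.003,0,0.09,0,0,0,0],[-0.003,0,0.15,0,0,0,0],[-0.003,0,0.19,0,0,0,0],[-0.003,0,0.212,0,0,0,0],[-0.003,0,0.212,0,0,0,0]]]'
```

```text
(237, 172) 122.02292768647939 -35.350638167085876
(337, 172) 122.01530470828264 39.50528973371713
(237, 270) 42.17436116735534 -38.1660288754996
(336, 270) 42.30323356104543 42.26675916461584
(287, 187) 110.60732194369638 2.1360787540495565
[463 462 445 376 277 207 181 180 186 191 205 216 222 219 208 201 198 197
 196 196 194 195 194 192 192 196 210 218 221 226 242 252 250 252 252 254
 252 251 250 251 249 249 248 249 246 247 246 246 246 250 253 256 254 254
 252 253 253 253 253 253 252 253 256 254 260 271 287 293 297 289]
[466 466 456 407 304 226 205 203 201 200 210 222 226 228 228 227 226 223
 223 223 223 220 220 218 219 219 219 219 219 223 238 250 255 253 254 253
 253 251 252 253 253 250 250 248 250 248 247 250 247 248 246 246 246 247
 245 246 243 244 244 243 243 244 242 242 244 241 241 241 243 241]
time_s: 2.35
tool_pos: [584.1, 132.8, 43.9]
orientation: [-0.001, 0.621, 0.784, -0.0]
contact_force: [0.2, 0.3, -0.1]
grip_width: -0.0
grasp_force: 0.0
```

```bash
python3 -m handwheel '[[[-0.008,0.002,0,0,0,0,0],[-0.016,0.004,0,0,0,0,0],[-0.024,0.004,0,0,0,0,0],[-0.032,0.004,0,0,0,0,0],[-0.04,0.004,0,0,0,0,0],[-0.048,0.004,0,0,0,0,0],[-0.056,0.004,0,0,0,0,0],[-0.064,0.004,0,0,0,0,0],[-0.072,0.004,0,0,0,0,0],[-0.08,0.004,0,0,0,0,0],[-0.088,0.004,0,0,0,0,0],[-0.096,0.004,0,0,0,0,0],[-0.104,0.004,0,0,0,0,0],[-0.108,0.004,0,0,0,0,0],[-0.112,0.004,0,0,0,0,0]]]'
```

```text
time_s: 3.85
tool_pos: [599.8, 76.8, 44.4]
orientation: [-0.0, 0.622, 0.783, 0.0]
contact_force: [-0.7, 5.5, 1.5]
grip_width: 0.1
grasp_force: 1.2
```

```bash
python3 -m handwheel '[[[-0.003,0,0,0,0,0,0],[-0.006,0,0,0,0,0,0],[-0.006,0,0,0,0,0,0]]]'
```

```text
time_s: 4.15
tool_pos: [600.5, 73.8, 44.5]
orientation: [0.0, 0.622, 0.783, -0.0]
contact_force: [-0.5, 3.3, 0.7]
grip_width: 0.4
grasp_force: 0.8
```

```bash
python3 -m handwheel '[[[-0.002,0,0,0,0,0,0],[-0.004,0,0,0,0,0,0],[-0.004,0,0,0,0,0,0]]]';python3 -m handwheel '[[[-0.002,0,0,0,0,0,0],[-0.004,0,0,0,0,0,0],[-0.004,0,0,0,0,0,0]]]';python3 -m handwheel '[[[-0.002,0,0,0,0,0,0],[-0.004,0,0,0,0,0,0],[-0.004,0,0,0,0,0,0]]]'
```

```text
time_s: 4.45
tool_pos: [600.9, 71.9, 44.4]
orientation: [0.0, 0.622, 0.783, -0.0]
contact_force: [-0.1, 3.6, 1.2]
grip_width: 0.2
grasp_force: 1.0
time_s: 4.75
tool_pos: [601.1, 71.5, 44.5]
orientation: [-0.001, 0.621, 0.783, 0.0]
contact_force: [-1.1, 7.6, 1.4]
grip_width: 0.2
grasp_force: 2.1
time_s: 5.05
tool_pos: [601.2, 71.1, 44.5]
orientation: [-0.001, 0.621, 0.784, 0.001]
contact_force: [-2.7, 11.7, 3.9]
grip_width: 0.2
grasp_force: 3.3
```

```bash
python3 -m handwheel '[[[0.028,0,0,0,0,0,0],[0.028,0,-0.1,0,0,0,0],[0.028,0,-0.2,0,0,0,0],[0.028,0,-0.3,0,0,0,30],[0.028,0,-0.3,0,0,0,85]]]'
python3 - <<'E'
from h import *
rel([479.5,-357,170],down(-0.03,np.pi/4))
E
```

```text
time_s: 5.55
tool_pos: [602.5, 81.0, 201.5]
orientation: [0.004, 0.622, 0.783, 0.004]
contact_force: [0.6, -0.0, 0.0]
grip_width: 28.3
grasp_force: 0.0
t 5.55 p [602.5  81.  201.5] q [0.004  0.6225 0.7826 0.0039] F [ 0.6 -0.   0. ] w 28.3 g 0.0 j [-0.51  0.44  0.41  1.69 -0.2   1.04  0.19]
row [-0.798, -0.4376, 0.0592] [-0.0287, 0.2486, 0.0789]
```

```bash
python3 -m handwheel '[[[-0.798,-0.4376,0.059,-0.0287,0.2486,0.0789,85],[-0.798,-0.4376,0.059,-0.0287,0.2486,0.0789,85],[-0.798,-0.4376,0.059,-0.0287,0.2486,0.0789,85],[-0.798,-0.4376,0.059,-0.0287,0.2486,0.0789,85],[-0.798,-0.4376,0.059,-0.0287,0.2486,0.0789,85],[-0.798,-0.4376,0.059,-0.0287,0.2486,0.0789,85],[-0.798,-0.4376,0.059,-0.0287,0.2486,0.0789,85],[-0.798,-0.4376,0.059,-0.0287,0.2486,0.0789,85],[-0.798,-0.4376,0.059,-0.0287,0.2486,0.0789,85],[-0.798,-0.4376,0.059,-0.0287,0.2486,0.0789,85],[-0.798,-0.4376,0.059,-0.0287,0.2486,0.0789,85],[-0.798,-0.4376,0.059,-0.0287,0.2486,0.0789,85]]]'
python3 - <<'E'
from h import *
cm=vision.camera_model('wrist'); im=vision.snapshot('wrist'); cv2.imwrite('pics/w2.png',im[:,:,::-1])
print(cm)
for n,p in dict(b=(480.5,-225.5,0),bt=(480.5,-225.5,36),c=(479,-320,36),l=(451,-270,36),r=(509,-270,36)).items(): print(n,proj(cm,p))
rel([479.5,-280,9.5],down(-0.03,np.pi/4))
E
```

```text
time_s: 6.75
tool_pos: [474.9, -357.6, 163.9]
orientation: [-0.27, 0.665, 0.642, 0.27]
contact_force: [0.7, 0.8, 0.9]
grip_width: 85.0
grasp_force: 0.0
{'fx': 330.1006381142878, 'fy': 330.1006381142878, 'cx': 281.2438459223427, 'cy': 213.76798164269218, 'eye': array([ 473.85045008, -411.2466905 ,  311.34126232]), 'orientation': array([-0.25578993,  0.96658907, -0.01646387, -0.00245321])}
b [285.9 206.8]
bt [285.8 188.4]
c [288.2 279.6]
l [256.1 228.9]
r [318.  226.9]
t 6.8 p [ 475.8 -356.1  164.4] q [-0.2704  0.6644  0.6423  0.2701] F [0.3 0.7 0.5] w 84.8 g 0.0 j [ 0.66  0.85  0.35  1.33 -0.67  1.73  1.11]
row [-0.1109, 0.0068, 0.3269] [-0.003, 0.0004, -0.0025]
```

View pics/w2.png

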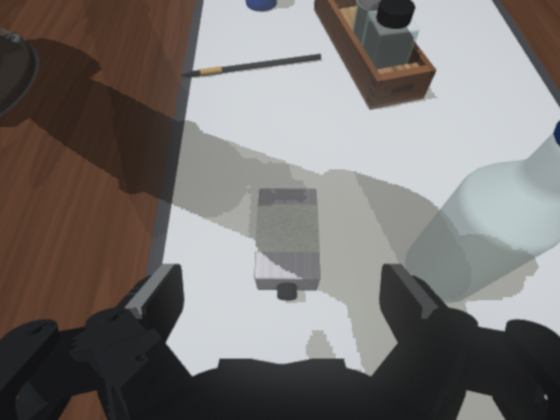

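The tin lies centred between the open fingers, at columns 257–319 and rows 188–290, with its cap towards me. This matches the estimate, so I'm going in.

```bash
python3 -m handwheel '[[[-0.08,0.0068,0.05,0,0,-0.002,85],[-0.1109,0.0068,0.12,0,0,-0.002,85],[-0.1109,0.0068,0.2,0,0,-0.002,85],[-0.1109,0.0068,0.27,0,0,-0.002,85],[-0.1109,0.0068,0.31,0,0,-0.002,85],[-0.1109,0.0068,0.327,0,0,-0.002,85],[-0.1109,0.0068,0.327,0,0,-0.002,85]]]'
```

```text
time_s: 7.5
tool_pos: [480.2, -278.3, 10.0]
orientation: [-0.27, 0.661, 0.645, 0.271]
contact_force: [-0.2, 0.0, 0.8]
grip_width: 84.9
grasp_force: 0.0
```

```bash
python3 -m handwheel '[[[0,0,0,0,0,0,65],[0,0,0,0,0,0,50],[0,0,0,0,0,0,40],[0,0,0,0,0,0,40],[0,0,0,0,0,0,40],[0,0,0,0,0,0,40]]]' 50
```

```text
time_s: 8.1
tool_pos: [480.1, -281.8, 11.1]
orientation: [-0.268, 0.662, 0.645, 0.271]
contact_force: [-0.3, -2.7, 6.8]
grip_width: 57.5
grasp_force: 54.1
```

```bash
python3 -m handwheel '[[[0.03,0,-0.03,0,0,0,40],[0.08,0,-0.08,0,0,0,40],[0.15,0,-0.15,0,0,0,40],[0.15,0,-0.15,0,-0.04,0,40],[0.15,0,-0.15,0,-0.08,0,40],[0.15,0,-0.15,0,-0.12,0,40],[0.15,0,-0.15,0,-0.16,0,40],[0.15,0,-0.15,0,-0.2,0,40],[0.15,0,-0.15,0,-0.24,0,40],[0.15,0,-0.15,0,-0.28,0,40],[0.15,0,-0.15,0,-0.32,0,40],[0.15,0,-0.15,0,-0.36,0,40],[0.15,0,-0.15,0,-0.4,0,40],[0.15,0,-0.15,0,-0.44,0,40],[0.15,0,-0.15,0,-0.48,0,40],[0.15,0,-0.15,0,-0.5,0,40],[0.15,0,-0.15,0,-0.5,0,40]]]'
python3 - <<'E'
from h import *
im=vision.snapshot('side'); im2=vision.snapshot('top')
cv2.imwrite('pics/s3.png',np.hstack([cv2.resize(im[20:230,180:460,::-1],None,fx=1.4,fy=1.4),cv2.resize(im2[110:320,280:560,::-1],None,fx=1.4,fy=1.4)]))
rel([480,-281,60],down(-0.03,-np.pi/4))
E
```

```text
time_s: 9.8
tool_pos: [481.0, -277.5, 114.9]
orientation: [0.266, 0.658, 0.648, -0.278]
contact_force: [0.1, 1.0, -3.2]
grip_width: 57.3
grasp_force: 54.0
t 9.9 p [ 480.4 -280.   116.3] q [ 0.265   0.6603  0.6462 -0.2759] F [ 0.2 -1.4 -2.4] w 57.1 g 54.0 j [-0.79  0.86  1.13  2.17  0.07  0.42  0.04]
row [0.0782, -0.0001, 0.0811] [-0.0002, -0.0001, 0.0028]
```

View pics/s3.png

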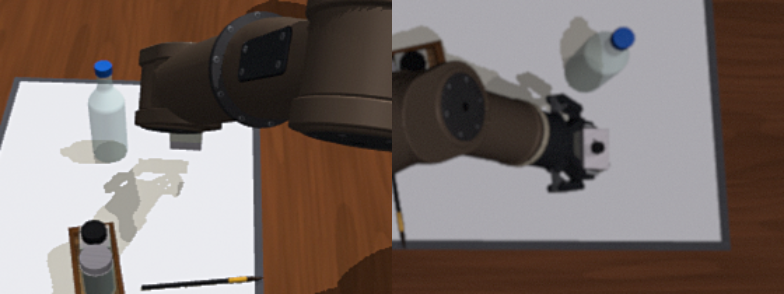

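The tin now hangs upright with its cap on top, and the gripper leans towards the tray side. Next I lower it to the bench by feel.

```bash
python3 -m handwheel '[[[0.03,0,0.03,0,0,0,40],[0.055,0,0.055,0,0,0,40],[0.068,0,0.068,0,0,0,40],[0.075,0,0.075,0,0,0,40],[0.078,0,0.078,0,0,0,40],[0.078,0,0.078,0,0,0,40]]]'; python3 -m handwheel '[[[0.003,0,0.003,0,0,0,40],[0.005,0,0.005,0,0,0,40],[0.005,0,0.005,0,0,0,40]]]'
```

```text
time_s: 10.5
tool_pos: [480.2, -280.5, 61.3]
orientation: [0.266, 0.66, 0.646, -0.276]
contact_force: [-1.0, 0.4, -3.2]
grip_width: 57.9
grasp_force: 54.0
time_s: 10.8
tool_pos: [480.6, -280.7, 58.5]
orientation: [0.266, 0.66, 0.646, -0.276]
contact_force: [0.0, 2.0, 8.3]
grip_width: 57.3
grasp_force: 54.1
```

```bash
python3 -m handwheel '[[[-0.003,0,-0.003,0,0,0,60],[-0.003,0,-0.003,0,0,0,75],[-0.003,0,-0.003,0,0,0,85],[-0.003,0,-0.003,0,0,0,85],[-0.003,0,-0.06,0,0,0,85],[-0.003,0,-0.15,0,0,0,85],[-0.003,0,-0.25,0,0,0,85],[-0.05,0,-0.3,0,0,0,85]]]'
python3 - <<'E'
from h import *
im2=vision.snapshot('top');c=vision.camera_model('top')
cv2.imwrite('pics/t4.png',cv2.resize(im2[180:270,380:480,::-1],None,fx=6,fy=6))
hsv=cv2.cvtColor(im2,cv2.COLOR_RGB2HSV); m=hsv[...,2]<50; m[:215]=0;m[240:]=0;m[:,405:]&=True;m[:,:400]=0;m[:,450:]=0
for k,r in rect(m,5): print(r,cast(c,r[0],107))
rel([480,-271,190],down(-0.03))
E
```

```text
time_s: 11.6
tool_pos: [484.6, -187.5, 181.4]
orientation: [0.266, 0.658, 0.648, -0.276]
contact_force: [1.4, -0.0, 0.4]
grip_width: 85.1
grasp_force: 0.0
((407.5, 227.5), (7.0, 1.0), 90.0) [ 461.9 -248.   107. ]
((418.5, 219.0), (6.0, 7.0), 90.0) [ 479.7 -271.4  107. ]
((407.2115783691406, 218.55767822265625), (7.0601806640625, 1.7650452852249146), 78.69007110595703) [ 480.5 -248.1  107. ]
t 11.65 p [ 485.6 -190.4  186.2] q [ 0.2674  0.6592  0.6469 -0.2747] F [ 1.2 -1.8  4.2] w 85.1 g 0.0 j [-1.04  0.78  1.25  2.11  0.09  0.68 -0.01]
row [-0.1193, -0.0079, 0.109] [0.0004, 0.2505, 0.0033]
```

View pics/t4.png

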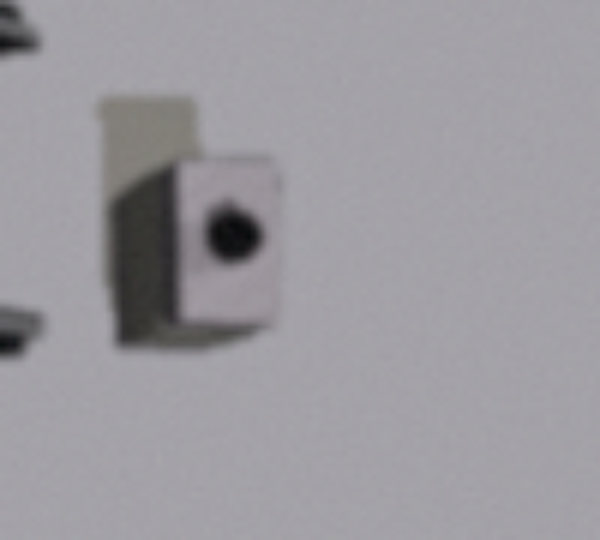

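The tin stands upright on the bench, with its cap at top-view pixel (418.5,219), which gives (480,−271). Now I regrasp it from above.

```bash
python3 -m handwheel '[[[-0.1193,-0.008,0.109,0,0.2505,0.0033,85],[-0.1193,-0.008,0.109,0,0.2505,0.0033,85],[-0.1193,-0.008,0.109,0,0.2505,0.0033,85],[-0.1193,-0.008,0.109,0,0.2505,0.0033,85],[-0.1193,-0.008,0.109,0,0.2505,0.0033,85],[-0.1193,-0.008,0.109,0,0.2505,0.0033,85],[-0.1193,-0.008,0.109,0,0.2505,0.0033,85]]]'
python3 - <<'E'
from h import *
rel([480,-271.4,54],down(-0.03))
E
```

```text
time_s: 12.35
tool_pos: [474.1, -279.8, 186.2]
orientation: [-0.0, 0.723, 0.69, 0.001]
contact_force: [-0.7, -0.9, 0.3]
grip_width: 85.2
grasp_force: 0.0
t 12.35 p [ 474.1 -279.8  186.2] q [-5.000e-04  7.233e-01  6.905e-01  8.000e-04] F [-0.7 -0.9  0.3] w 85.2 g 0.0 j [-0.1   0.42  0.74  1.86 -0.34  0.99  0.74]
row [0.0168, 0.0108, 0.2645] [0.0001, -0.0006, -0.0052]
```

```bash
python3 -m handwheel '[[[0.0168,0.0108,0.06,0,0,-0.005,85],[0.0168,0.0108,0.12,0,0,-0.005,85],[0.0168,0.0108,0.18,0,0,-0.005,85],[0.0168,0.0108,0.23,0,0,-0.005,85],[0.0168,0.0108,0.262,0,0,-0.005,80],[0.0168,0.0108,0.262,0,0,-0.005,65],[0.0168,0.0108,0.262,0,0,-0.005,50],[0.0168,0.0108,0.262,0,0,-0.005,40],[0.0168,0.0108,0.262,0,0,-0.005,40],[0.0168,0.0108,0.262,0,0,-0.005,40]]]'
python3 - <<'E'
from h import *
rel([480,-271.4,200],down(-0.03))
E
```

```text
time_s: 13.35
tool_pos: [482.7, -264.0, 54.3]
orientation: [-0.001, 0.713, 0.701, -0.001]
contact_force: [-0.3, -0.4, -2.8]
grip_width: 57.6
grasp_force: 54.3
t 13.35 p [ 482.7 -264.    54.3] q [-7.000e-04  7.132e-01  7.010e-01 -7.000e-04] F [-0.3 -0.4 -2.8] w 57.6 g 54.3 j [-0.02  0.59  0.61  1.97 -0.5   0.73  0.87]
row [-0.0149, -0.0057, -0.2914] [-0.0006, -0.0, 0.0041]
```

```bash
python3 -m handwheel '[[[0,0,-0.08,0,0,0,40],[0,0,-0.16,0,0,0,40],[0,0,-0.24,0,0,0,40],[0,0,-0.3,0,0,0,40],[0,0,-0.3,0,0,0,40]]]'
python3 - <<'E'
from h import *
rel([594.1,96.6,200],down(0.229))
E
```

```text
time_s: 13.85
tool_pos: [484.7, -265.5, 208.0]
orientation: [0.002, 0.713, 0.701, 0.001]
contact_force: [-0.2, 0.5, -2.9]
grip_width: 57.6
grasp_force: 56.1
t 13.85 p [ 484.7 -265.5  208. ] q [0.0022 0.7133 0.7008 0.0008] F [-0.2  0.5 -2.9] w 57.6 g 56.1 j [-0.15  0.4   0.76  1.83 -0.32  1.03  0.72]
row [0.728, 0.2059, 0.0155] [0.0013, 0.0008, -0.0785]
```

```bash
python3 -m handwheel '[[[0.728,0.206,0.0155,0,0,-0.0785,40],[0.728,0.206,0.0155,0,0,-0.0785,40],[0.728,0.206,0.0155,0,0,-0.0785,40],[0.728,0.206,0.0155,0,0,-0.0785,40],[0.728,0.206,0.0155,0,0,-0.0785,40],[0.728,0.206,0.0155,0,0,-0.0785,40],[0.728,0.206,0.0155,0,0,-0.0785,40],[0.728,0.206,0.0155,0,0,-0.0785,40],[0.728,0.206,0.06,0,0,-0.0785,40],[0.728,0.206,0.12,0,0,-0.0785,40],[0.728,0.206,0.17,0,0,-0.0785,40],[0.728,0.206,0.17,0,0,-0.0785,40],[0.728,0.206,0.17,0,0,-0.0785,40]]]'
python3 - <<'E'
from h import *
cm=vision.camera_model('wrist'); o=state();im=vision.snapshot('wrist'); cv2.imwrite('pics/w5.png',im[:,:,::-1]); print(cm)
rel([594.1,96.6,115],down(0.229))
E
```

```text
time_s: 15.15
tool_pos: [591.5, 97.8, 118.3]
orientation: [-0.002, 0.622, 0.783, -0.001]
contact_force: [0.1, 0.7, -2.2]
grip_width: 57.7
grasp_force: 55.6
t 15.15 p [591.5  97.8 118.3] q [-0.0015  0.6217  0.7832 -0.0014] F [ 0.1  0.7 -2.2] w 57.7 g 55.6 j [-0.64  0.56  0.58  1.8  -0.38  0.9   0.33]
{'fx': 330.1006381142878, 'fy': 330.1006381142878, 'cx': 281.2438459223427, 'cy': 213.76798164269218, 'eye': array([575.70535416, 162.46019207, 260.65038535]), 'orientation': array([0.13171511, 0.98467288, 0.11357737, 0.01306225])}
t 15.2 p [592.3  97.9 119.3] q [-9.000e-04  6.217e-01  7.832e-01 -6.000e-04] F [ 0.5 -1.1 -2.3] w 57.3 g 55.6 j [-0.64  0.56  0.58  1.8  -0.38  0.9   0.33]
row [-0.0034, 0.0028, 0.0085] [-0.0006, -0.0002, -0.0]
```

View pics/w5.png

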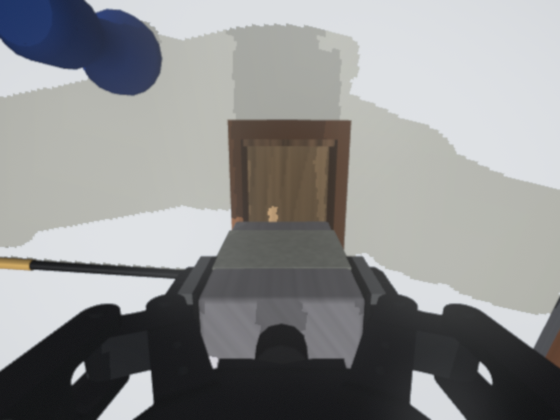

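```bash
python3 - <<'E'
from h import *
c={'fx': 330.1006381142878, 'fy': 330.1006381142878, 'cx': 281.2438459223427, 'cy': 213.76798164269218, 'eye': np.array([575.70535416, 162.46019207, 260.65038535]), 'orientation': np.array([0.13171511, 0.98467288, 0.11357737, 0.01306225])}
u=np.array([np.cos(1.8),np.sin(1.8)]);n=np.array([u[1],-u[0]]);c0=np.array([604.95,45.4])
im=cv2.imread('pics/w5.png').astype(int).sum(2)
f=lambda p,z:(lambda d:(round(d@u,1),round(d@n,1)))(cast(c,p,z)[:2]-c0)
for r in (140,160,180,205,225): print(r,im[r,222:262].tolist(),im[r,320:360].tolist())
for r in (140,160,180,205):
    l=222+np.argmin(np.diff(im[r,222:245])); R=335+np.argmax(np.diff(im[r,335:358])); print(r,l+.5,R+.5,f((l+.5,r),45),f((R+.5,r),45))
for r in (228,235): print(r,im[r,205:245].tolist(),im[r,320:360].tolist())
print('cork', im[125:160,290].tolist())
print('TCP',(np.array([591.9,97.9])-c0)@u,(np.array([591.9,97.9])-c0)@n)
E
```

```text
140 [555, 554, 554, 556, 548, 501, 389, 279, 247, 244, 243, 237, 225, 221, 221, 219, 220, 217, 208, 195, 202, 222, 240, 242, 242, 236, 229, 222, 216, 215, 216, 225, 232, 240, 245, 246, 241, 236, 230, 229] [210, 219, 234, 254, 259, 259, 264, 268, 275, 277, 274, 271, 262, 250, 231, 202, 194, 211, 233, 239, 240, 240, 239, 241, 241, 242, 242, 244, 259, 326, 445, 536, 558, 559, 560, 560, 559, 560, 560, 559]
160 [555, 554, 554, 554, 554, 544, 483, 352, 259, 243, 234, 222, 218, 218, 216, 215, 213, 213, 206, 194, 182, 179, 178, 177, 188, 228, 272, 277, 264, 252, 247, 241, 241, 249, 259, 264, 264, 263, 265, 265] [305, 306, 308, 311, 308, 294, 272, 252, 222, 184, 167, 165, 167, 170, 172, 177, 195, 222, 232, 232, 232, 234, 233, 235, 236, 236, 238, 258, 346, 467, 539, 555, 556, 556, 556, 557, 557, 557, 556, 556]
180 [556, 556, 556, 556, 555, 554, 543, 475, 327, 248, 241, 239, 234, 222, 217, 215, 215, 214, 211, 205, 186, 179, 180, 177, 183, 211, 255, 273, 260, 249, 244, 244, 248, 256, 261, 265, 264, 264, 261, 260] [298, 301, 303, 304, 302, 291, 270, 230, 182, 162, 161, 163, 164, 164, 174, 190, 21
[... 1630 characters left out ...]
, 524, 546, 549, 548, 549, 548, 548, 550, 550, 549, 550, 550, 550, 550]
235 [675, 675, 675, 675, 675, 675, 675, 675, 675, 675, 675, 674, 672, 672, 672, 673, 672, 672, 672, 669, 649, 557, 412, 331, 312, 308, 305, 303, 302, 303, 300, 300, 300, 297, 298, 298, 295, 294, 293, 293] [279, 280, 283, 286, 287, 288, 288, 287, 286, 289, 287, 290, 288, 289, 287, 280, 263, 236, 226, 226, 226, 229, 229, 256, 357, 478, 536, 547, 547, 548, 548, 548, 549, 549, 549, 548, 547, 547, 550, 550]
cork [203, 204, 201, 200, 199, 198, 198, 197, 197, 198, 198, 195, 195, 195, 201, 202, 203, 202, 202, 203, 213, 244, 263, 265, 264, 264, 265, 266, 267, 264, 264, 264, 262, 262, 262]
TCP 54.091987956850055 -0.780601611573438
```

```bash
python3 - <<'E'
from h import *
cm=vision.camera_model('wrist');o=state();R=rot(o['orientation'])
for d in (0,25,60,-60): print(proj(cm,o['tool_pos']+R.apply([0,0,d])))
print(proj(cm,o['tool_pos']+R.apply([10,0,54])))
E
```

```text
t 15.2 p [592.3  97.9 119.3] q [-9.000e-04  6.217e-01  7.832e-01 -6.000e-04] F [ 0.5 -1.1 -2.3] w 57.3 g 55.6 j [-0.64  0.56  0.58  1.8  -0.38  0.9   0.33]
[284.1 271. ]
[283.7 251.1]
[283.3 230.9]
[285.7 358.9]
[283.4 218.6]
```

The held tin's bottom edge runs across columns 231–331 at row 228. The tray rims at row 205 are at 231 and 346, centred on 288, so the tin has to move about 3.5 mm to the right (tool +y) before it goes down.

```bash
python3 -m handwheel '[[[-0.004,0.0075,0,0,0,0,40],[-0.004,0.0075,0.02,0,0,0,40],[-0.004,0.0075,0.03,0,0,0,40],[-0.004,0.0075,0.036,0,0,0,40],[-0.004,0.0075,0.04,0,0,0,40],[-0.004,0.0075,0.044,0,0,0,40],[-0.004,0.0075,0.048,0,0,0,40],[-0.004,0.0075,0.048,0,0,0,40]]]'
```

```text
time_s: 16.0
tool_pos: [595.8, 97.1, 94.3]
orientation: [-0.001, 0.622, 0.783, -0.001]
contact_force: [0.2, 0.3, -2.3]
grip_width: 57.6
grasp_force: 55.7
```

```bash
python3 -m handwheel '[[[0,0,0.01,0,0,0,40],[0,0,0.02,0,0,0,40],[0,0,0.03,0,0,0,40],[0,0,0.04,0,0,0,40],[0,0,0.05,0,0,0,40],[0,0,0.058,0,0,0,40],[0,0,0.058,0,0,0,40]]]'
```

```text
time_s: 16.7
tool_pos: [595.5, 97.0, 64.8]
orientation: [-0.001, 0.622, 0.783, -0.001]
contact_force: [-0.0, -0.1, -2.5]
grip_width: 57.5
grasp_force: 55.7
```

```bash
python3 -m handwheel '[[[0,0,0.006,0,0,0,40],[-0.004,0,0.006,0,0,0,40],[-0.008,0,0.006,0,0,0,40],[-0.012,0,0.006,0,0,0,40],[-0.016,0,0.006,0,0,0,40],[-0.016,0,0.006,0,0,0,40]]]';python3 -m handwheel '[[[-0.002,0,0,0,0,0,40],[-0.004,0,0,0,0,0,40],[-0.004,0,0,0,0,0,40]]]';python3 -m handwheel '[[[-0.002,0,0,0,0,0,40],[-0.004,0,0,0,0,0,40],[-0.004,0,0,0,0,0,40]]]'
```

```text
time_s: 17.3
tool_pos: [597.8, 88.7, 62.7]
orientation: [-0.001, 0.622, 0.783, -0.001]
contact_force: [-0.0, 0.0, -2.6]
grip_width: 57.4
grasp_force: 55.7
time_s: 17.6
tool_pos: [598.0, 88.3, 62.6]
orientation: [-0.002, 0.621, 0.784, -0.0]
contact_force: [-1.2, 4.1, -1.1]
grip_width: 57.9
grasp_force: 55.9
time_s: 17.9
tool_pos: [598.2, 87.7, 62.6]
orientation: [-0.002, 0.621, 0.784, 0.0]
contact_force: [-2.7, 8.6, 1.0]
grip_width: 57.4
grasp_force: 56.1
```

```bash
python3 -m handwheel '[[[0.0055,0,0,0,0,0,40],[0.0055,0,0.004,0,0,0,40],[0.0055,0,0.008,0,0,0,40],[0.0055,0,0.008,0,0,0,40]]]'
```

```text
time_s: 18.3
tool_pos: [598.1, 87.9, 59.3]
orientation: [-0.001, 0.622, 0.783, -0.0]
contact_force: [-4.5, 2.3, 9.4]
grip_width: 57.4
grasp_force: 57.0
```

```bash
python3 -m handwheel '[[[0,0,-0.004,0,0,0,60],[0,0,-0.004,0,0,0,70],[0,0,-0.004,0,0,0,80],[0,0,-0.06,0,0,0,80],[0,0,-0.15,0,0,0,80],[0,0,-0.24,0,0,0,60],[0,0,-0.3,0,0,0,30],[0,0,-0.3,0,0,0,0]]]'
python3 - <<'E'
from h import *
# top view: caps along tray
im=vision.snapshot('top');
rel([583,140,205],down(0.229))
im=vision.snapshot('wrist');cv2.imwrite('pics/w6.png',im[:,:,::-1])
E
```

```text
time_s: 19.1
tool_pos: [601.0, 87.6, 213.1]
orientation: [0.001, 0.622, 0.783, 0.002]
contact_force: [0.2, -0.6, -1.1]
grip_width: 37.4
grasp_force: 0.0
t 19.15 p [599.7  87.8 210.5] q [1.000e-04 6.217e-01 7.833e-01 9.000e-04] F [-1.5  0.1 -0. ] w 29.7 g 0.0 j [-0.66  0.47  0.63  1.69 -0.31  1.09  0.29]
row [0.1092, -0.0088, 0.0111] [0.0005, -0.0003, 0.0]
```

```bash
python3 -m handwheel '[[[0.071,-0.003,0,0,0,0,0],[0.071,-0.003,0.08,0,0,0,0],[0.071,-0.003,0.16,0,0,0,0],[0.071,-0.003,0.24,0,0,0,0],[0.071,-0.003,0.29,0,0,0,0],[0.071,-0.003,0.312,0,0,0,0],[0.062,-0.003,0.312,0,0,0,0],[0.054,-0.003,0.312,0,0,0,0],[0.048,-0.003,0.312,0,0,0,0],[0.048,-0.003,0.312,0,0,0,0]]]';python3 -m handwheel '[[[-0.003,0,0,0,0,0,0],[-0.006,0,0,0,0,0,0],[-0.006,0,0,0,0,0,0]]]'
```

```text
time_s: 20.2
tool_pos: [592.1, 110.3, 53.9]
orientation: [-0.0, 0.622, 0.783, 0.0]
contact_force: [-1.1, -0.2, -0.1]
grip_width: -0.0
grasp_force: 0.0
time_s: 20.5
tool_pos: [591.8, 109.3, 52.9]
orientation: [-0.001, 0.621, 0.784, -0.0]
contact_force: [-0.8, 4.0, 0.9]
grip_width: -0.1
grasp_force: 0.0
```

```bash
python3 -m handwheel '[[[-0.003,0,0,0,0,0,0],[-0.006,0,0,0,0,0,0],[-0.006,0,0,0,0,0,0]]]';python3 -m handwheel '[[[-0.002,0,0,0,0,0,0],[-0.004,0,0,0,0,0,0],[-0.004,0,0,0,0,0,0]]]'
```

```text
time_s: 20.8
tool_pos: [592.1, 108.0, 52.8]
orientation: [-0.002, 0.621, 0.784, 0.0]
contact_force: [-2.2, 8.1, 3.7]
grip_width: -0.1
grasp_force: 0.0
time_s: 21.1
tool_pos: [592.5, 107.0, 52.8]
orientation: [-0.003, 0.62, 0.784, 0.001]
contact_force: [-3.3, 11.6, 6.4]
grip_width: -0.0
grasp_force: 0.0
```

```bash
python3 -m handwheel '[[[-0.002,0,0,0,0,0,0],[-0.004,0,0,0,0,0,0],[-0.006,0,0,0,0,0,0],[-0.006,0,0,0,0,0,0]]]'; python3 -m handwheel '[[[0.02,0,0,0,0,0,0],[0.06,0,0,0,0,0,0],[0.074,0,0.02,0,0,0,0],[0.074,0,0.05,0,0,0,0],[0.074,0,0.05,0,0,0,0]]]'
```

```text
time_s: 21.5
tool_pos: [592.8, 106.7, 53.0]
orientation: [-0.004, 0.62, 0.785, 0.001]
contact_force: [-5.8, 18.2, 8.6]
grip_width: -0.1
grasp_force: 0.0
time_s: 22.0
tool_pos: [583.4, 135.2, 24.9]
orientation: [-0.002, 0.622, 0.783, -0.003]
contact_force: [0.5, -1.1, -0.0]
grip_width: 0.5
grasp_force: 0.0
```

```bash
python3 -m handwheel '[[[0.003,0,0,0,0,0,0],[0.005,0,0,0,0,0,0],[0.005,0,0,0,0,0,0]]]';python3 -m handwheel '[[[0.002,0,0,0,0,0,0],[0.004,0,0,0,0,0,0],[0.004,0,0,0,0,0,0]]]';python3 -m handwheel '[[[0.002,0,0,0,0,0,0],[0.004,0,0,0,0,0,0],[0.004,0,0,0,0,0,0]]]'
```

```text
time_s: 22.3
tool_pos: [584.9, 138.5, 27.9]
orientation: [-0.001, 0.622, 0.783, -0.001]
contact_force: [0.4, -0.8, 0.3]
grip_width: 0.3
grasp_force: 0.0
time_s: 22.6
tool_pos: [584.7, 138.8, 27.9]
orientation: [-0.0, 0.622, 0.783, -0.001]
contact_force: [2.0, -5.7, 0.0]
grip_width: 0.0
grasp_force: 3.0
time_s: 22.9
tool_pos: [584.7, 138.9, 28.0]
orientation: [0.001, 0.623, 0.782, -0.002]
contact_force: [2.7, -10.0, -1.8]
grip_width: 0.0
grasp_force: 5.4
```

```bash
python3 -m handwheel '[[[-0.012,0,0,0,0,0,0],[-0.012,0,-0.09,0,0,0,0],[-0.012,0,-0.18,0,0,0,40],[-0.012,0,-0.27,0,0,0,85],[-0.012,0,-0.31,0,0,0,85]]]'
python3 - <<'E'
from h import *
rel([469,275,175],down(0.229))
E
```

```text
time_s: 23.4
tool_pos: [587.0, 137.1, 187.0]
orientation: [0.0, 0.622, 0.783, 0.002]
contact_force: [0.2, 0.3, -0.3]
grip_width: 43.1
grasp_force: 0.0
t 23.4 p [587.  137.1 187. ] q [1.000e-04 6.216e-01 7.833e-01 1.700e-03] F [ 0.2  0.3 -0.3] w 43.1 g 0.0 j [-0.75  0.48  0.63  1.73 -0.32  1.04  0.22]
row [0.3221, -0.1673, 0.0242] [0.0009, -0.0006, 0.0001]
```

```bash
python3 -m handwheel '[[[0.322,-0.167,0.02,0,0,0,85],[0.322,-0.167,0.02,0,0,0,85],[0.322,-0.167,0.02,0,0,0,85],[0.322,-0.167,0.02,0,0,0,85],[0.322,-0.167,0.02,0,0,0,85],[0.322,-0.167,0.02,0,0,0,85]]]'
python3 - <<'E'
from h import *
cm=vision.camera_model('wrist'); o=state();im=vision.snapshot('wrist'); cv2.imwrite('pics/w7.png',im[:,:,::-1]); print(cm)
print(proj(cm,[469,275,93]),proj(cm,[469,275,0]),proj(cm,o['tool_pos']))
for z in (93,60,14): print(z,proj(cm,[o['tool_pos'][0],o['tool_pos'][1],z]))
E
```

```text
time_s: 24.0
tool_pos: [467.0, 275.4, 173.2]
orientation: [-0.001, 0.621, 0.784, -0.001]
contact_force: [0.7, -0.2, -0.4]
grip_width: 85.1
grasp_force: 0.0
t 24.0 p [467.  275.4 173.2] q [-1.300e-03  6.207e-01  7.840e-01 -6.000e-04] F [ 0.7 -0.2 -0.4] w 85.1 g 0.0 j [-1.09  0.4   0.62  1.89 -0.28  0.95 -0.1 ]
{'fx': 330.1006381142878, 'fy': 330.1006381142878, 'cx': 281.2438459223427, 'cy': 213.76798164269218, 'eye': array([450.8268056 , 339.80146086, 315.57027501]), 'orientation': array([0.13125156, 0.98458264, 0.11478354, 0.01395675])}
[286.1 223.2] [285.  195.7] [284.1 271. ]
93 [283.4 222.1]
60 [283.3 210.3]
14 [283.1 197.9]
```

View pics/w7.png

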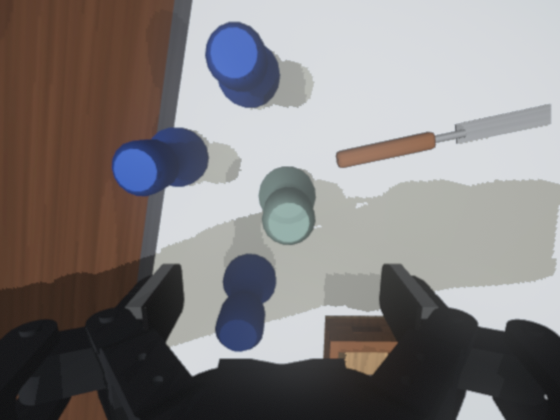

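The clear muller's head is at (289,222) with its foot behind at (287,195), and the blue ones stand apart at (240,320), (140,165) and (240,55). The muller is centred along the row direction and needs about 4.5 mm along the finger line.

```bash
python3 -m handwheel '[[[0,0.009,0.05,0,0,0,85],[0,0.009,0.1,0,0,0,85],[0,0.009,0.15,0,0,0,85],[0,0.009,0.2,0,0,0,85],[0,0.009,0.228,0,0,0,85],[0,0.009,0.228,0,0,0,65]]]' 40; python3 -m handwheel '[[[0,0,0,0,0,0,50],[0,0,0,0,0,0,40],[0,0,0,0,0,0,30],[0,0,0,0,0,0,25],[0,0,0,0,0,0,25],[0,0,0,0,0,0,25]]]'
```

```text
time_s: 24.65
tool_pos: [471.4, 274.0, 57.6]
orientation: [-0.001, 0.622, 0.783, -0.002]
contact_force: [0.7, -0.2, 1.3]
grip_width: 72.8
grasp_force: 0.0
time_s: 25.25
tool_pos: [472.3, 276.1, 60.2]
orientation: [-0.001, 0.622, 0.783, 0.0]
contact_force: [-1.5, -1.0, 6.9]
grip_width: 36.5
grasp_force: 39.9
```

```bash
python3 -m handwheel '[[[0,0,-0.01,0,0,0,25],[0,0,-0.03,0,0,0,25],[0,0,-0.08,0,0,0,25],[0,0,-0.16,0,0,0,25],[0,0,-0.22,0,0,0,25],[0,0,-0.22,0,0,0,25]]]' 50
python3 - <<'E'
from h import *
cm=vision.camera_model('wrist'); o=state();im=vision.snapshot('wrist'); im2=vision.snapshot('side')
cv2.imwrite('pics/w8.png',np.hstack([im[100:400,130:430,::-1],im2[130:430,170:470,::-1]]))
print(o['tool_pos'],[proj(cm,o['tool_pos']+rot(o['orientation']).apply([0,0,d])) for d in (-40,-20,46,60)])
rel([589.4,123.0,185],down(0.229))
E
```

```text
time_s: 25.85
tool_pos: [474.1, 276.7, 173.5]
orientation: [-0.0, 0.622, 0.783, 0.003]
contact_force: [1.0, -0.7, -2.5]
grip_width: 36.3
grasp_force: 50.9
t 25.85 p [474.1 276.7 173.5] q [-4.000e-04  6.217e-01  7.832e-01  2.700e-03] F [ 1.  -0.7 -2.5] w 36.3 g 50.9 j [-1.08  0.41  0.63  1.88 -0.29  0.95 -0.09]Traceback (most recent call last):
  File "<stdin>", line 3, in <module>
    return _nx.concatenate(arrs, 1, dtype=dtype, casting=casting)
           ~~~~~~~~~~~~~~~^^^^^^^^^^^^^^^^^^^^^^^^^^^^^^^^^^^^^^^
ValueError: all the input array dimensions except for the concatenation axis must match exactly, but along dimension 0, the array at index 0 has size 300 and the array at index 1 has size 290
```

```bash
python3 - <<'E'
from h import *
rel([589.4,123.0,185],down(0.229))
E
```

```text
t 25.95 p [471.7 276.  169.6] q [-0.0013  0.6214  0.7835 -0.    ] F [-0.6  0.3 -4.5] w 36.8 g 50.9 j [-1.08  0.41  0.62  1.88 -0.3   0.94 -0.09]
row [-0.3515, 0.1594, -0.0317] [-0.0005, -0.0006, 0.0002]
```

```bash
python3 -m handwheel '[[[-0.3415,0.159,-0.032,0,0,0,25],[-0.3415,0.159,-0.032,0,0,0,25],[-0.3415,0.159,-0.032,0,0,0,25],[-0.3415,0.159,-0.032,0,0,0,25],[-0.3415,0.159,-0.032,0,0,0,25],[-0.3415,0.159,0,0,0,0,25],[-0.3415,0.159,0.05,0,0,0,25],[-0.3415,0.159,0.095,0,0,0,25],[-0.3415,0.159,0.095,0,0,0,25]]]'
python3 - <<'E'
from h import *
cm=vision.camera_model('wrist'); o=state();im=vision.snapshot('wrist'); cv2.imwrite('pics/w9.png',cv2.resize(im[90:390,120:450,::-1],None,fx=2,fy=2,interpolation=cv2.INTER_CUBIC))
p=o['tool_pos'];R=rot(o['orientation']);print('eye',cm['eye'],cm['orientation'],[proj(cm,p+R.apply([0,0,d])).tolist() for d in (-40,0,46,60)])
d=p[:2]-[604.95,45.4];print('along',d@[-.2272,.9738],'across',d@[.9738,.2272])
im2=vision.snapshot('side');cv2.imwrite('pics/s9.png',im2[:,:,::-1])
E
```

```text
time_s: 26.85
tool_pos: [584.4, 127.6, 116.9]
orientation: [-0.004, 0.621, 0.783, -0.004]
contact_force: [-0.1, 0.1, -3.8]
grip_width: 36.5
grasp_force: 51.2
t 26.85 p [584.4 127.6 116.9] q [-0.0036  0.6214  0.7835 -0.004 ] F [-0.1  0.1 -3.8] w 36.5 g 51.2 j [-0.7   0.56  0.59  1.8  -0.38  0.91  0.29]
eye [569.44956302 192.42260874 259.2496131 ] [0.13209264 0.98456461 0.11439844 0.00985192] [[285.0, 319.8], [284.0, 271.0], [283.4, 238.2], [283.3, 230.9]]
along 84.74065187529843 across -1.3468763244969904
```

View pics/w9.png

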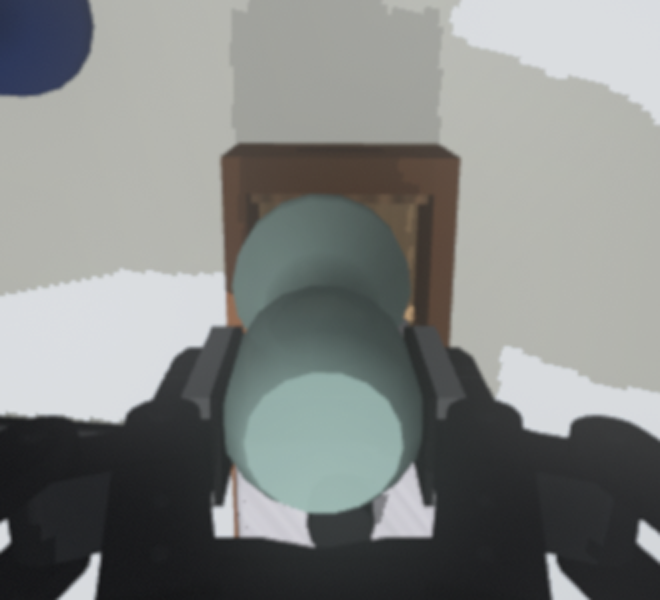

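The muller hangs upright. Its foot is centred at crop (321,275), tray centre at (339–341), so it needs about 4 mm of tool +y. Next I shift and feel for the tin.

```bash
python3 -m handwheel '[[[-0.002,0.0085,0,0,0,0,25],[-0.004,0.0085,0,0,0,0,25],[-0.004,0.0085,0,0,0,0,25],[-0.004,0.0085,0,0,0,0,25]]]'; python3 -m handwheel '[[[-0.002,0,0,0,0,0,25],[-0.004,0,0,0,0,0,25],[-0.004,0,0,0,0,0,25]]]'; python3 -m handwheel '[[[-0.002,0,0,0,0,0,25],[-0.004,0,0,0,0,0,25],[-0.004,0,0,0,0,0,25]]]'
```

```text
time_s: 27.35
tool_pos: [592.7, 126.5, 121.6]
orientation: [-0.001, 0.622, 0.783, -0.0]
contact_force: [-0.1, 0.3, -2.9]
grip_width: 36.7
grasp_force: 51.3
time_s: 27.65
tool_pos: [592.9, 124.3, 121.1]
orientation: [-0.001, 0.622, 0.783, -0.001]
contact_force: [-0.1, 0.3, -2.9]
grip_width: 36.6
grasp_force: 51.3
time_s: 27.95
tool_pos: [593.4, 122.6, 121.0]
orientation: [-0.001, 0.622, 0.783, -0.001]
contact_force: [-0.3, 0.9, -3.3]
grip_width: 36.9
grasp_force: 51.3
```

```bash
python3 -m handwheel '[[[0,-0.0065,0,0,0,0,25],[-0.002,-0.0065,0,0,0,0,25],[-0.002,-0.0065,0,0,0,0,25]]]'; python3 -m handwheel '[[[-0.002,0,0,0,0,0,25],[-0.002,0,0,0,0,0,25]]]'; python3 -m handwheel '[[[-0.002,0,0,0,0,0,25],[-0.004,0,0,0,0,0,25],[-0.004,0,0,0,0,0,25]]]'
```

```text
time_s: 28.25
tool_pos: [590.2, 120.9, 121.0]
orientation: [-0.001, 0.622, 0.783, -0.001]
contact_force: [-0.1, 0.7, -2.0]
grip_width: 36.4
grasp_force: 51.3
time_s: 28.45
tool_pos: [590.7, 119.8, 121.1]
orientation: [-0.001, 0.622, 0.783, -0.001]
contact_force: [-0.0, 0.5, -1.4]
grip_width: 36.8
grasp_force: 51.3
time_s: 28.75
tool_pos: [591.1, 118.5, 121.1]
orientation: [-0.001, 0.621, 0.783, -0.0]
contact_force: [-1.3, 3.7, -1.5]
grip_width: 36.9
grasp_force: 51.5
```

```bash
python3 -m handwheel '[[[0.005,0,0,0,0,0,25],[0.005,0,0,0,0,0,25],[0.005,0,0.02,0,0,0,25],[0.005,0,0.03,0,0,0,25],[0.005,0,0.04,0,0,0,25],[0.005,0,0.04,0,0,0,25]]]'; python3 -m handwheel '[[[0,0,0.005,0,0,0,25],[0,0,0.01,0,0,0,25],[0,0,0.01,0,0,0,25]]]'
```

```text
time_s: 29.35
tool_pos: [589.9, 120.3, 100.0]
orientation: [-0.002, 0.622, 0.783, -0.002]
contact_force: [-0.4, 1.0, -3.0]
grip_width: 36.7
grasp_force: 51.2
time_s: 29.65
tool_pos: [590.5, 120.4, 95.8]
orientation: [-0.001, 0.622, 0.783, -0.001]
contact_force: [-0.6, 1.8, -2.7]
grip_width: 36.2
grasp_force: 51.3
```

```bash
python3 -m handwheel '[[[0,0,0.004,0,0,0,25],[0,0,0.008,0,0,0,25],[0,0,0.008,0,0,0,25]]]'; python3 -m handwheel '[[[0,0,0.004,0,0,0,25],[0,0,0.008,0,0,0,25],[0,0,0.008,0,0,0,25]]]'
```

```text
time_s: 29.95
tool_pos: [590.4, 120.4, 91.8]
orientation: [-0.001, 0.622, 0.783, -0.001]
contact_force: [-0.6, 1.1, -3.6]
grip_width: 36.7
grasp_force: 51.3
time_s: 30.25
tool_pos: [590.4, 120.3, 87.7]
orientation: [-0.001, 0.622, 0.783, -0.001]
contact_force: [0.2, 0.6, -4.4]
grip_width: 36.3
grasp_force: 51.3
```

```bash
python3 -m handwheel '[[[0,0,0.008,0,0,0,25],[0,0,0.016,0,0,0,25],[0,0,0.024,0,0,0,25],[0,0,0.032,0,0,0,25],[0,0,0.032,0,0,0,25]]]'; python3 -m handwheel '[[[0,0,0.004,0,0,0,25],[0,0,0.008,0,0,0,25],[0,0,0.008,0,0,0,25]]]'; python3 -m handwheel '[[[0,0,0.003,0,0,0,25],[0,0,0.006,0,0,0,25],[0,0,0.006,0,0,0,25]]]'
```

```text
time_s: 30.75
tool_pos: [590.0, 120.3, 71.3]
orientation: [-0.001, 0.622, 0.783, -0.001]
contact_force: [-1.7, 0.9, -4.3]
grip_width: 36.5
grasp_force: 51.2
time_s: 31.05
tool_pos: [590.4, 120.4, 67.9]
orientation: [-0.001, 0.622, 0.783, -0.001]
contact_force: [-1.6, 1.2, -4.1]
grip_width: 36.5
grasp_force: 51.2
time_s: 31.35
tool_pos: [590.6, 120.5, 66.3]
orientation: [-0.001, 0.622, 0.783, -0.0]
contact_force: [-5.5, 1.2, 11.7]
grip_width: 36.7
grasp_force: 52.8
```

```bash
python3 -m handwheel '[[[0,0,-0.004,0,0,0,25],[0,0,-0.004,0,0,0,50],[0,0,-0.004,0,0,0,65],[0,0,-0.004,0,0,0,75],[0,0,-0.06,0,0,0,75],[0,0,-0.15,0,0,0,75],[0,0,-0.24,0,0,0,75],[0.1,0,-0.3,0,0,0,75],[0.2,-0.1,-0.3,0,0,0,75],[0.3,-0.2,-0.3,0,0,0,75],[0.4,-0.2,-0.3,0,0,0,75],[0.4,-0.2,-0.3,0,0,0,75],[0.4,-0.2,-0.3,0,0,0,75],[0.4,-0.2,-0.3,0,0,0,75]]]'
python3 - <<'E'
from h import *
state()
c=vision.camera_model('top');im=vision.snapshot('top');cv2.imwrite('pics/t10.png',im[:,:,::-1])
s=vision.camera_model('side');im2=vision.snapshot('side');cv2.imwrite('pics/s10.png',im2[:,:,::-1])
hsv=cv2.cvtColor(im,cv2.COLOR_RGB2HSV);c0=np.array([606.5,45.8]);u=np.array([-.2272,.9738]);n=np.array([.9738,.2272])
def rp(nm,cx,z,cam=c): d=cast(cam,cx,z)[:2]-c0; print(nm,np.round(cx,1),'along',round(d@u,1),'across',round(d@n,1))
for nm,a,z in (('sqcap',-64,98),('rdlid',-12,92),('tincap',33,113),('mulhead',78,106)):
    e=np.r_[c0+a*u,z]; print(nm,'expect',proj(c,e),proj(s,e))
m=(hsv[...,2]<45); m[:110]=0;m[200:]=0;m[:,:205]=0;m[:,330:]=0
for k,r in rect(m,8): print('dark',np.round(r[1],1));rp('  as sq cap',r[0],98);rp('  as tin cap',r[0],113)
m=(hsv[...,1]<45)&(hsv[...,2]>70); m[:140]=0;m[190:]=0;m[:,:215]=0;m[:,320:]=0
for k,r in rect(m,30): print('light',np.round(r,1) if 0 else (np.round(r[0],1),np.round(r[1],1)))
m=(hsv[...,0]>65)&(hsv[...,0]<100)&(hsv[...,1]>40); m[:130]=0;m[200:]=0;m[:,:205]=0;m[:,320:]=0
for k,r in rect(m,20): print('green',np.round(r[0],1),np.round(r[1],1));rp('  head',r[0],100)
E
```

```text
time_s: 32.75
tool_pos: [447.5, 293.2, 215.5]
orientation: [-0.001, 0.621, 0.784, -0.001]
contact_force: [0.3, -0.2, 0.5]
grip_width: 75.0
grasp_force: 0.0
t 32.75 p [447.5 293.2 215.5] q [-1.100e-03  6.206e-01  7.842e-01 -7.000e-04] F [ 0.3 -0.2  0.5] w 75.0 g 0.0 j [-1.17  0.34  0.64  1.85 -0.24  1.03 -0.2 ]
sqcap expect [294.8 153.3] [245.4 182.5]
rdlid expect [271.  159.3] [248.2 201.9]
tincap expect [250.  161.4] [249.6 211.9]
mulhead expect [229.2 166.8] [252.3 230.9]
dark [  1.9 104.8]
  as sq cap [269.1 184.4] along 4.3 across -53.7
  as tin cap [269.1 184.4] along 4.9 across -56.9
dark [17.1  5.6]
  as sq cap [271.4 175.3] along -4.7 across -35.7
  as tin cap [271.4 175.3] along -4.0 across -39.0
dark [ 2.4 20.6]
  as sq cap [296.1 171.2] along -57.8 across -38.6
  as tin cap [296.1 171.2] along -56.3 across -42.0
dark [6. 5.]
  as sq cap [249.5 162. ] along 34.1 across 2.8
  as tin cap [249.5 162. ] along 34.3 across -1.1
dark [13.2  5. ]
  as sq cap [232.8 159.8] along 67.7 across 15.5
  as tin cap [232.8 159.8] along 67.4 across 11.3
dark [21. 18.]
  as sq cap [295.  155.5] along -63.3 across -4.8
  as tin cap [295.  155.5] along -61.7 across -8.7
light (array([287.5, 182. ]), array([14., 63.]))
light (array([229. , 167.7]), array([13.9, 13.6]))
light (array([259., 159.]), array([38., 88.]))
green [231.5 173.5] [25. 21.]
  head [231.5 173.5] along 76.6 across -13.7
```

```bash
python3 - <<'E'
from h import *
s=vision.camera_model('side');c=vision.camera_model('top');im=cv2.imread('pics/s10.png');hsv=cv2.cvtColor(im,cv2.COLOR_BGR2HSV)
def tri(a,b):
    P=[];
    for cam in (c,s): P.append(np.array([[cam['fx'],0,cam['cx']],[0,cam['fy'],cam['cy']],[0,0,1]])@np.c_[rot(cam['orientation']).inv().as_matrix(),-rot(cam['orientation']).inv().apply(cam['eye'])])
    X=cv2.triangulatePoints(P[0],P[1],np.array(a,float).reshape(2,1),np.array(b,float).reshape(2,1)).ravel();return np.round(X[:3]/X[3],1)
m=(hsv[...,2]<50);m[:165]=0;m[250:]=0;m[:,:225]=0;m[:,275:]=0
for k,r in rect(m,8): print('dark',np.round(r[0],1),np.round(r[1],1)); print('  tincap',tri((249.5,162),r[0]),' sqcap',tri((295,155.5),r[0]))
m=(hsv[...,1]<45)&(hsv[...,2]>80);m[:165]=0;m[260:]=0;m[:,:225]=0;m[:,285:]=0
for k,r in rect(m,30): print('light',np.round(r[0],1),np.round(r[1],1),' mulhead',tri((229,167.7),r[0]))
E
```

```text
dark [249.  214.5] [7. 6.]
  tincap [600.2  79.2 105.4]  sqcap [634.5 -20.3 -17.7]
dark [247.3 184.8] [15.5 17.1]
  tincap [588.4  74.4 191.9]  sqcap [617.9 -17.2  90.1]
light [251.5 232.1] [ 7.  10.2]  mulhead [589.3 122.5 102.1]
light [249.5 219.7] [72.8 27.7]  mulhead [586.3 118.9 137.5]
light [254.5 212. ] [59. 94.]  mulhead [577.3 116.8 161.5]
```

```bash
python3 -c "
from rig import order
print(order.finish_job())"
```

```text
the job is handed in; nothing more can be done
None
```

I packed the tray and handed it in at about 33 s. The square jar, round jar, tin and muller stand in one row between the corks, and camera spacing and floor contact agree with that, though with no pictures left I did not view the final row.

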